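# Swap canisters at the stockroom bench scanner

### The job

The short canister under the scanner's hood has been booked in: take it out and stand it upright in the free half of the grey tray. Then stand the tall canister from the round mat upright in the middle of the scanner's plate, under the hood, with its paper label squarely facing the scanner's window, and let go. Never let either canister tip over, and leave the bottle, the tin and the cardboard pack standing where they are.

Things in the scene. Friction and masses are not known exactly. Their poses are not given: they have to be found in the camera images.
- scanner: Fixed grey bench scanner. Origin: on the bench under the centre of its square plate; z up; x from the plate's centre to the column with the window (open front is -x, open sides). Steel plate 120 x 120 mm, top 10 mm above the bench. Column: x +60 to +120 mm, 110 mm wide, 225 mm high. Its yaw is within 0.3 rad of the robot's x.
- hood (a point): Middle of the front lower edge of the scanner's hood, 225 mm above the bench, straight over the plate's centre. The hood runs from here 120 mm to the scanner's +x, is 80 mm wide and 28 mm thick (top at 253 mm): it covers the far half of the plate, so a gripper reaches the plate's centre only leaning, from the front. Axes as the scanner's.
- window (a point): Centre of the scanner's black-framed window (76 x 80 mm), on the column's face towards the plate, 60 mm from the plate's centre and 80 mm above the bench.
- spot (a point): Centre of the top of the scanner's plate (10 mm above the bench), axes as the scanner's. Each canister stands here with its underside at this point.
- short: The short canister: loose aluminium cylinder with black lid, diameter 58 mm, height 95 mm, about 0.25 kg. Starts upright on the scanner's plate, under the hood, within 5 mm of its centre. Origin: centre of its underside; z along its axis, up when it stands. It too has a paper label (on its x side), which does not matter.
- tall: The tall canister: loose aluminium cylinder, black lid, diameter 58 mm, height 140 mm, about 0.35 kg. Starts upright near the mat's centre, turned any way. Origin: centre of its underside; z up along its axis; x out through the middle of its paper label. A 12 mm paper strip runs from the label up and over the lid to near its centre, so the label's side shows from above.
- label (a point): Middle of the tall canister's label, on its side, 29 mm from its axis and 60 mm above its underside.
- tray: Fixed open tray in grey plastic, outside 200 (x) x 130 (y) x 30 mm high, walls and floor 5 mm. Origin: centre of its underside; z up. The cardboard pack stands in its +x half, its -x half is free. Lies at any yaw.
- free_half (a point): Centre of the free half of the tray, on its inner floor (47 mm to -x of the tray's centre, 5 mm above the bench).
- mat: Fixed round black rubber mat, diameter 260 mm, 3 mm thick; origin centre of its underside. The tall canister, the bottle and the tin stand on it.
- oil: Bystander: white bottle with black cap, diameter 50 mm, height 190 mm, standing on the mat about 100 mm from the tall canister (axis to axis). Origin: centre of its underside, z up.
- tin: Bystander: low steel tin, diameter 52 mm, height 70 mm, standing on the mat on the other side of the tall canister, about 97 mm from it. Origin: centre of its underside, z up.
- pack: Bystander: cardboard pack 75 x 85 x 55 mm high, standing in the tray's +x half. Origin: centre of its underside, z up.
Things that resemble listed ones, but are neither listed nor needed, are in the scene too. Leave any blue, red or yellow look-alike of the tall alone.

How it is judged:
By the outcome, as a careful person would: the job done as asked, in the order asked, and still so for the second after the job is handed in, with the robot touching nothing.
It also fails if it takes over 72 s, if anything falls off the work surface, if the arm or the gripper's body presses on something with over 40 N, if the wrist force passes 120 N, or if a joint passes its speed limit or range.

### The arm

A 6-joint arm with a two-finger parallel gripper is mounted at the origin on the work surface. World frame = base frame: x ahead of the robot, y to its left, z up, the work surface at z = 0. Lengths are in m, angles in degrees, forces in N, time in s.
With the tool pointing down it reaches from about 0.35 to 0.975 m from the base axis. Payload 4.9 kg.
Tool frame: the origin (TCP) lies midway between the tips of the shut fingers; the grasp point (between the pads) lies 19 mm behind it (r.grip_depth is the z of the grasp point in the tool frame, in m); z points along the fingers, y is the line along which they close (so a half turn about z gives the same grasp; the last joint's range is limited). The gripper opens to 85 mm and grips with 20 to 120 N. Pads are 22 mm wide; open, the fingers measure 114 mm over their backs; the gripper's body (76 mm by 85 mm) begins 54 mm behind the grasp point. The pads swing forward as they close: fully open they stand 13 mm farther back than shut.
Start: joints at [-69.958, 3.019, 92.412, -0, 84.569, -6.818], TCP at [0.282, -0.558, 0.202] pointing down, gripper open.
Joint ranges: [-172.51, 172.51], [-57.92, 126.97], [3.15, 148.05], [-58.71, 238.71], [5.1, 150.11], [-179.66, 179.66]. Speed limits (degrees/s): [147.25, 147.25, 180, 180, 180, 180].

### API

Orientations are given as [roll, pitch, yaw] about the fixed x, y, z axes, in that order (R = Rz(yaw) Ry(pitch) Rx(roll)).
In Python, from plant import r, viewer, spotter gives the robot as it stands. The module is installed in compiled form; this text tells all that it offers.
- The arm moves only by the tool step_arm, never from a script. Its argument "deltas" is a list of rows, each an object with "grip": the opening, from 0 (shut) to 1 (fully open); "delta_pos": the shift along the tool's x, y, z in m, a list of three; "turn": the turn, a rotation vector about the tool's x, y, z in rad, a list of three. A call has 1 to 5 rows; each row is the pose to reach, as a shift and turn from the pose commanded when the call began, along the tool's axes at that moment; what a row does not reach only later rows make up. A row lasts 1/10 s, in which the tool goes at most 50 mm and 8.59 degrees, less where a joint would pass 70% of its speed; a pose out of reach is approached as far as the arm can. A call with a gripper value outside its range is refused whole. The fingers move at their own pace and stop on an object; the grip force is fixed at half the most. Time passes only in rows, so rows that repeat a pose let the fingers close. It gives the time, the measured TCP pose, the force, the opening and the grip force at its end, in the units of the state.
- r.observe(): the state, without advancing time (a new reading comes with each control period).
- viewer.read_camera(name): name is "scene" or "top" or "wrist"; returns (picture, depth): 384x512x3 uint8, blue, green, red; 384x512 float32, m along the optical axis (not along the pixel's ray), 0 where there is no reading.
- viewer.get_calibration(name): a dict with "fov_y" (degrees; the focal length in pixels is half the picture's height over the tangent of half this angle, whatever the lens; pixels are square), "cx", "cy" (the principal point, pixels), "camera_from_world" (4x4, takes a point from world to camera coordinates); the wrist camera has in their place "tool_from_camera" (4x4, takes a point from camera to tool coordinates, whose origin is the TCP and whose axes are the flange's). Camera axes: x right, y up, looking along -z (the intrinsics and any distortion apply to the point x, -y, -z); pixel columns grow to the right and rows downward; lengths in m; the calibration is good to about 2 mm. A picture is of the moment at which its call begins: read the wrist's pose just before it. get_calibration takes no time and is no camera call.
- r.finish_job(): hands the job in; it is judged then, once.
Trained networks look in the newest picture that a camera, given by its name, has taken for a name from the list of things; names that differ only in an ending like _2 or _b are one class to them, and where a whole thing is asked for, a point or a joint stands for the part that bears it (a point fixed in the world has none). Each returns a list of dicts, best first, with "conf" (0 to 1); they miss things now and then, are a little off and sometimes report something else, mostly with a low value. They report only what shows in the picture. A call takes as long as a camera call. They do not tell look-alikes from the thing itself.
- spotter.recognise(camera, query): "xy" ([column, row] in pixels, amid what is visible of it).
The state is a dict: "time": time; "joints": joint angles; "joint_vel": joint speeds; "joint_efforts": joint torques, N m; "ee_pos": TCP position; "tool_rot": TCP orientation; "ft_force": force on the tool from outside, world axes, zero at the start; "ft_torque": the same for the moment, N m; "width": opening from 0.0 (shut) to 1.0 (fully open); "finger_force": force on a finger pad.
Only numpy, scipy, OpenCV 4.12 (cv2) and the standard library are available. Lean on these libraries where they do the work, as an engineer would, in place of code of your own. Each camera call takes 0.05 s, during which the arm holds its last target. There are 200 camera calls.

## Working session

There is one attempt and no reset: what is moved stays moved. The work goes in short steps, Python scripts to look and compute and a tool call to move; the robot and the scene stay as the last step left them, time stands still between calls to the robot, and variables do not carry over. Pictures are saved under pics/ and viewed, at most 10 in all, crops included, and the job is handed in when it is done.

Besides the shell and the picture viewer there is one more tool, called after "Emit:" by a JSON object that holds its "op" and its "data". step_arm: Moves the arm, as the interface text tells. Its arguments: {"type":"object","properties":{"deltas":{"type":"array","items":{"type":"object","properties":{"grip":{"type":"number"},"delta_pos":{"type":"array","items":{"type":"number"}},"turn":{"type":"array","items":{"type":"number"}}}}}},"required":["deltas"]}

```bash
mkdir -p pics; cat > h.py <<'E'
import numpy as np, cv2
from plant import r, viewer, spotter
from scipy.spatial.transform import Rotation as R
def toolT():
    s=r.observe(); T=np.eye(4); T[:3,:3]=R.from_euler('xyz',s['tool_rot'],degrees=True).as_matrix(); T[:3,3]=s['ee_pos']; return T
def cam(name):
    T=toolT(); im,d=viewer.read_camera(name); c=viewer.get_calibration(name)
    W=T@np.array(c['tool_from_camera']) if 'tool_from_camera' in c else np.linalg.inv(np.array(c['camera_from_world']))
    f=im.shape[0]/2/np.tan(np.radians(c['fov_y']/2))
    return dict(im=im,d=d,W=W,f=f,cx=c['cx'],cy=c['cy'],c=c)
def world(k,u,v,d=None,z=None):
    ray=np.array([(u-k['cx'])/k['f'],-(v-k['cy'])/k['f'],-1.0])
    W=k['W']
    if z is not None:
        w=W[:3,:3]@ray; t=(z-W[2,3])/w[2]; return W[:3,3]+t*w
    if d is None: d=k['d'][int(round(v)),int(round(u))]
    return W[:3,:3]@(ray*d)+W[:3,3]
def cloud(k):
    v,u=np.mgrid[0:384,0:512]; d=k['d']
    P=np.stack([(u-k['cx'])/k['f']*d,-(v-k['cy'])/k['f']*d,-d],-1)
    return P@k['W'][:3,:3].T+k['W'][:3,3]
E
python3 - <<'E'
from h import *
s=r.observe(); print(s['time'],s['ee_pos'],s['tool_rot'],r.grip_depth,s['width'])
for n in ['scene','top']:
    k=cam(n); cv2.imwrite(f'pics/{n}1.png',k['im']); print(n,{a:b for a,b in k['c'].items()})
    for q in ['scanner','short','tall','tray','mat','oil','tin','pack','label','window','hood']:
        print(q,[(np.round(x['xy']).astype(int).tolist(),round(x['conf'],2),np.round(world(k,*x['xy']),3).tolist()) for x in spotter.recognise(n,q)[:4]])
E
```

```text
0.0 [ 0.28214503 -0.55694688  0.20035552] [-1.79883676e+02 -1.38712022e-02  2.68598938e+01] -0.0187 0.9992899454625395
scene {'fov_y': 48.13531757504897, 'cx': 252.61341599008537, 'cy': 193.9844867114126, 'camera_from_world': array([[ 0.99991589,  0.00493211, -0.01199527, -0.58011579],
       [ 0.00647497,  0.61153269,  0.79119267, -0.12899796],
       [ 0.01123775, -0.79120379,  0.61144932, -1.16691921],
       [ 0.        ,  0.        ,  0.        ,  1.        ]])}
scanner [([264, 165], 0.16, [0.614, 0.277, 0.058])]
short [([238, 311], 0.62, [0.554, -0.3, 0.092]), ([274, 298], 0.38, [0.622, -0.34, 0.182])]
tall [([154, 178], 0.95, [0.304, 0.137, 0.111]), ([345, 209], 0.91, [0.819, 0.007, 0.102]), ([256, 214], 0.88, [0.589, -0.031, 0.12]), ([161, 252], 0.76, [0.373, -0.151, 0.11])]
tray [([242, 182], 0.81, [0.546, 0.265, 0.003])]
mat [([231, 232], 0.85, [0.521, 0.03, 0.002]), ([256, 212], 0.63, [0.589, -0.03, 0.124])]
oil [([278, 199], 0.96, [0.648, 0.06, 0.096])]
tin []
pack [([264, 167], 0.9, [0.614, 0.265, 0.06])]
label [([259, 214], 0.81, [0.597, -0.03, 0.12]), ([154, 178], 0.72
[... 794 characters left out ...]
tall [([249, 85], 0.83, [0.8, 0.03, 0.136]), ([263, 173], 0.77, [0.586, -0.001, 0.143]), ([251, 273], 0.67, [0.362, 0.03, 0.139]), ([316, 270], 0.59, [0.367, -0.113, 0.14])]
tray [([163, 200], 0.81, [0.546, 0.258, 0.005])]
mat []
oil []
tin [([302, 181], 0.87, [0.577, -0.094, 0.078])]
pack []
label [([320, 270], 0.95, [0.366, -0.121, 0.14]), ([262, 171], 0.92, [0.591, 0.003, 0.142]), ([189, 305], 0.67, [0.295, 0.164, 0.141]), ([250, 275], 0.65, [0.358, 0.032, 0.14])]
window [([385, 159], 0.71, [0.589, -0.25, 0.25]), ([143, 169], 0.53, [0.617, 0.296, 0.058]), ([262, 173], 0.28, [0.586, 0.003, 0.144]), ([161, 198], 0.25, [0.553, 0.261, 0.006])]
hood [([388, 157], 0.72, [0.593, -0.256, 0.252])]
```

View pics/scene1.png

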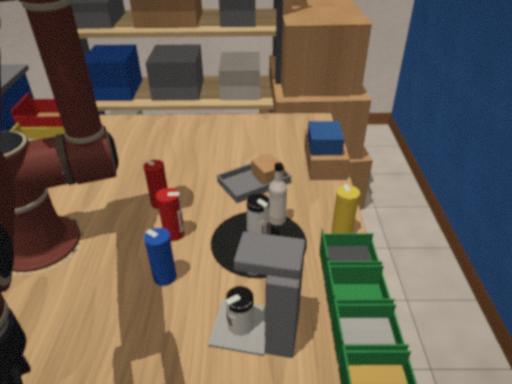

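View pics/top1.png

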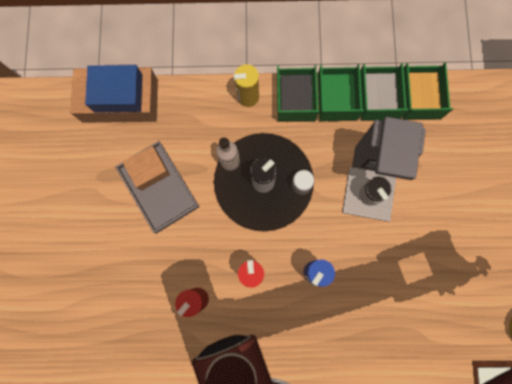

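```bash
cat > m.py <<'E'
from h import *
k=cam('top'); P=cloud(k); np.save('top.npy',P); ok=k['d']>0
def sel(cx,cy,rad,z0,z1): return ok&(np.hypot(P[...,0]-cx,P[...,1]-cy)<rad)&(P[...,2]>z0)&(P[...,2]<z1)
def rect(n,m):
    pts=P[m][:,:2].astype(np.float32); (c,s,a)=cv2.minAreaRect(pts*1000); b=cv2.boxPoints((c,s,a))
    print(n,m.sum(),'c',np.round(c,1),'size',np.round(s,1),'ang',round(a,1),'z',np.median(P[m][:,2]).round(4)); print(np.round(b).astype(int).tolist())
def circ(n,m):
    pts=P[m][:,:2].astype(np.float32)*1000; hull=cv2.convexHull(pts); (c,s,a)=cv2.fitEllipse(hull)
    print(n,m.sum(),np.round(c,1),np.round(s,1),'mean',pts.mean(0).round(1),'z',np.median(P[m][:,2]).round(4))
rect('hood',sel(.59,-.25,.12,.243,.262))
rect('plate',sel(.54,-.25,.13,.006,.016))
circ('short',sel(.55,-.266,.045,.098,.112))
circ('tall',sel(.586,-.001,.045,.136,.150))
circ('tin',sel(.577,-.094,.045,.066,.08))
circ('oil',sel(.62,.08,.06,.184,.2))
circ('mat',sel(.57,0,.15,.0015,.0045))
rect('tray',sel(.56,.25,.14,.003,.009)); rect('trayrim',sel(.56,.25,.14,.024,.036)); rect('pack',sel(.61,.29,.08,.05,.066))
for n,c,zz in [('tall',(.586,-.001),.143),('short',(.55,-.266),.105)]:
    m=sel(*c,.04,zz-.006,zz+.006); g=k['im'].max(2); w=m&(g>110)
    print(n,'strip',w.sum(),P[w][:,:2].mean(0).round(4)*1000)
E
python3 m.py
python3 -c "
import cv2
a=cv2.imread('pics/top1.png')[120:230,205:315];b=cv2.imread('pics/scene1.png')[150:260,205:315]
cv2.imwrite('pics/crop1.png',cv2.resize(cv2.hconcat([a,b]),(800,400),interpolation=cv2.INTER_CUBIC))"
```

```text
hood 2254 c [ 614.1 -282.7] size [ 81.  120.8] ang 78.6 z 0.2524
[[547, -310], [665, -334], [681, -255], [563, -231]]
plate 1430 c [ 541.7 -252.4] size [240.3 188.8] ang 52.0 z 0.0098
[[393, -289], [542, -405], [690, -216], [541, -100]]
short 505 [ 553.4 -270.4] [58.  58.7] mean [ 553. -270.] z 0.1051
tall 515 [592.6  -0.8] [57.8 58.3] mean [592.1  -0.8] z 0.1431
tin 303 [582.1 -98.6] [46.2 47.8] mean [581.8 -98.6] z 0.0725
oil 95 [646.8  84.5] [22.3 23.9] mean [646.1  84.5] z 0.1927
mat 3603 [ 5.701e+02 -2.000e-01] [297.8 299. ] mean [5.694e+02 4.000e-01] z 0.0029
tray 2310 c [557. 250.] size [270.6 272.1] ang 42.3 z 0.005
[[365, 260], [548, 58], [749, 240], [566, 442]]
trayrim 530 c [580.8 270.5] size [202.  130.3] ang 31.4 z 0.0295
[[461, 274], [528, 162], [701, 267], [633, 379]]
pack 1040 c [624.7 294.5] size [76.3 85.2] ang 28.9 z 0.0599
[[571, 313], [612, 239], [679, 276], [637, 350]]
tall strip 88 [603.1 -10.9]
short strip 116 [ 547.2 -279.2]
```

View pics/crop1.png

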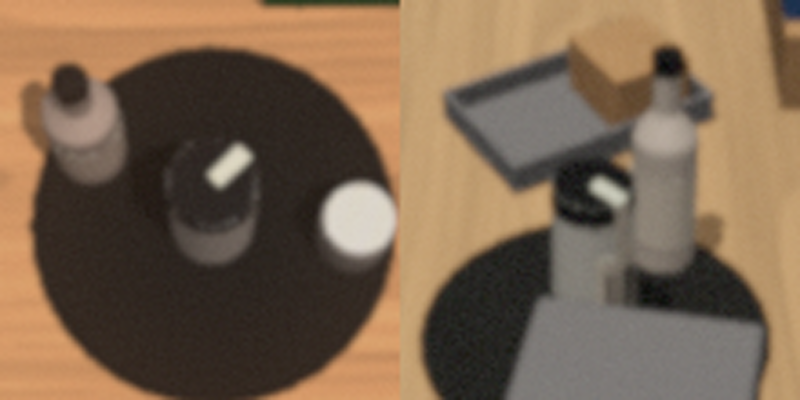

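The image and enlarged crop agree. The tall canister is the aluminium one with the black lid on the mat, top (263,172) and scene (257,213). The others are red, red, blue and yellow look-alikes, so I'll leave them alone. The short canister is at top (378,188), the hood at (400,148), the tray at (160,188), the oil at (228,155) and the tin at (303,181).

```bash
cat > plan.py <<'E'
from h import *
import json
def pose(p,h,L,flip=False,back=0.0,gd=0.023):
    """TCP pose whose grasp point (gd behind TCP) is at p, heading h, lean L (deg), retreated by back along the tool axis"""
    Rm=R.from_euler('xyz',[180,-L,h],degrees=True)
    if flip: Rm=Rm*R.from_euler('z',180,degrees=True)
    return np.array(p)+Rm.as_matrix()[:,2]*(gd-back), Rm
def show(start,ways):
    """ways: (pos,rot,mm_per_row,grip). prints calls; each row a fraction of the move"""
    p,q=start
    for (tp,tq,mm,g) in ways:
        while True:
            dl=q.inv().apply(tp-p); dr=(q.inv()*tq).as_rotvec()
            n=max(np.linalg.norm(dl)*1000/mm,np.degrees(np.linalg.norm(dr))/8,1e-6); n=int(np.ceil(n-1e-6))
            m=min(n,5); f=m/n
            a=np.round(dl*f,3); b=np.round(dr*f,3)
            rows=[dict(grip=g,delta_pos=np.round(a*(i+1)/m,3).tolist(),turn=np.round(b*(i+1)/m,3).tolist()) for i in range(m)]
            print(json.dumps(rows).replace('"',''))
            p=p+q.apply(a); q=q*R.from_rotvec(b)
            if n<=5: break
        print('-- at',np.round(p,4),np.round(q.as_euler('xyz',degrees=True),1))
    return p,q
def now():
    T=toolT(); return T[:3,3],R.from_matrix(T[:3,:3])
S=np.array([.5545,-.2705]); SY=-11.4; F=np.array([.5407,.246]); TY=31.4; TALL=np.array([.5926,-.0008])
E
python3 - <<'E'
from plan import *
print(viewer.get_calibration('wrist')['tool_from_camera'].round(3))
G=[.5534,-.2704,.07]
p,q=pose(G,SY,40,back=.13)
show(now(),[(p,q,45,1.0)])
E
```

```text
[[ 0.001  0.959  0.282  0.072]
 [ 1.    -0.001 -0.     0.   ]
 [ 0.     0.282 -0.959 -0.172]
 [ 0.     0.     0.     1.   ]]
[{grip: 1.0, delta_pos: [0.035, -0.02, 0.006], turn: [-0.026, 0.075, 0.071]}, {grip: 1.0, delta_pos: [0.07, -0.039, 0.011], turn: [-0.052, 0.149, 0.142]}, {grip: 1.0, delta_pos: [0.106, -0.059, 0.017], turn: [-0.077, 0.224, 0.214]}, {grip: 1.0, delta_pos: [0.141, -0.078, 0.022], turn: [-0.103, 0.298, 0.285]}, {grip: 1.0, delta_pos: [0.176, -0.098, 0.028], turn: [-0.129, 0.373, 0.356]}]
[{grip: 1.0, delta_pos: [0.022, -0.031, 0.013], turn: [-0.026, 0.075, 0.071]}, {grip: 1.0, delta_pos: [0.045, -0.062, 0.026], turn: [-0.052, 0.15, 0.142]}, {grip: 1.0, delta_pos: [0.068, -0.094, 0.039], turn: [-0.078, 0.224, 0.213]}, {grip: 1.0, delta_pos: [0.09, -0.125, 0.052], turn: [-0.104, 0.299, 0.284]}]
-- at [ 0.4857 -0.2573  0.1523] [180.  -40.  -11.4]
```

```bash
python3 - <<'E'
from plan import *
G=[.5534,-.2704,.07]
a,qa=pose([.40,-.36,.2],SY,0,flip=True,back=0)
p,q=pose(G,SY,40,flip=True,back=.13)
show(now(),[(a,qa,45,1.0),(p,q,45,1.0)])
E
```

```text
[{grip: 1.0, delta_pos: [0.011, -0.007, 0.001], turn: [-0.0, 0.0, -0.137]}, {grip: 1.0, delta_pos: [0.022, -0.014, 0.003], turn: [-0.0, 0.0, -0.275]}, {grip: 1.0, delta_pos: [0.032, -0.02, 0.004], turn: [-0.0, 0.0, -0.412]}, {grip: 1.0, delta_pos: [0.043, -0.027, 0.006], turn: [-0.0, 0.0, -0.55]}, {grip: 1.0, delta_pos: [0.054, -0.034, 0.007], turn: [-0.0, 0.0, -0.687]}]
[{grip: 1.0, delta_pos: [0.013, 0.002, 0.001], turn: [-0.0, 0.0, -0.137]}, {grip: 1.0, delta_pos: [0.025, 0.003, 0.003], turn: [-0.0, 0.0, -0.275]}, {grip: 1.0, delta_pos: [0.038, 0.005, 0.004], turn: [-0.0, 0.0, -0.412]}, {grip: 1.0, delta_pos: [0.05, 0.006, 0.006], turn: [-0.0, 0.0, -0.55]}, {grip: 1.0, delta_pos: [0.063, 0.008, 0.007], turn: [-0.0, 0.0, -0.687]}]
[{grip: 1.0, delta_pos: [0.009, 0.009, 0.001], turn: [-0.0, -0.0, -0.137]}, {grip: 1.0, delta_pos: [0.018, 0.018, 0.003], turn: [-0.0, -0.0, -0.275]}, {grip: 1.0, delta_pos: [0.026, 0.028, 0.004], turn: [-0.0, -0.0, -0.412]}, {grip: 1.0, delta_pos: [0.035, 0.037, 0.006], turn: [-0.0, -0.0, -0.55]}, {grip: 1.0, delta_pos: [0.044, 0.046, 0.007], turn: [-0.0, -0.0, -0.687]}]
[{grip: 1.0, delta_pos: [0.001, 0.013, 0.001], turn: [-0.0, -0.0, -0.138]}, {grip: 1.0, delta_pos: [0.002, 0.026, 0.003], turn: [-0.0, -0.0, -0.275]}, {grip: 1.0, delta_pos: [0.003, 0.039, 0.004], turn: [-0.0, -0.0, -0.413]}]
-- at [ 0.4003 -0.36    0.1766] [-180.    -0.   168.6]
[{grip: 1.0, delta_pos: [-0.011, 0.02, 0.004], turn: [0.0, -0.116, 0.0]}, {grip: 1.0, delta_pos: [-0.021, 0.039, 0.008], turn: [0.0, -0.233, 0.0]}, {grip: 1.0, delta_pos: [-0.032, 0.059, 0.013], turn: [0.0, -0.349, 0.0]}, {grip: 1.0, delta_pos: [-0.042, 0.078, 0.017], turn: [0.0, -0.466, 0.0]}, {grip: 1.0, delta_pos: [-0.053, 0.098, 0.021], turn: [0.0, -0.582, 0.0]}]
[{grip: 1.0, delta_pos: [-0.007, 0.02, 0.009], turn: [0.0, -0.116, 0.0]}]
-- at [ 0.4862 -0.2569  0.1519] [-180.    40.   168.6]
```

Emit:
{"op": "step_arm", "data": {"deltas": [{"grip":1,"delta_pos":[0.011,-0.007,0.001],"turn":[0,0,-0.137]},{"grip":1,"delta_pos":[0.022,-0.014,0.003],"turn":[0,0,-0.275]},{"grip":1,"delta_pos":[0.032,-0.02,0.004],"turn":[0,0,-0.412]},{"grip":1,"delta_pos":[0.043,-0.027,0.006],"turn":[0,0,-0.55]},{"grip":1,"delta_pos":[0.054,-0.034,0.007],"turn":[0,0,-0.687]}]}}

```text
time: 1.75
ee_pos: [0.3154, -0.5023, 0.1944]
tool_rot: [-180.0, -0.0, 66.5]
ft_force: [0.3, 1.0, 0.3]
width: 1.001
finger_force: 0.0
```

Emit:
{"op": "step_arm", "data": {"deltas": [{"grip":1,"delta_pos":[0.013,0.002,0.001],"turn":[0,0,-0.137]},{"grip":1,"delta_pos":[0.025,0.003,0.003],"turn":[0,0,-0.275]},{"grip":1,"delta_pos":[0.038,0.005,0.004],"turn":[0,0,-0.412]},{"grip":1,"delta_pos":[0.05,0.006,0.006],"turn":[0,0,-0.55]},{"grip":1,"delta_pos":[0.063,0.008,0.007],"turn":[0,0,-0.687]}]}}

```text
time: 2.25
ee_pos: [0.3481, -0.4479, 0.1875]
tool_rot: [-180.0, -0.0, 105.9]
ft_force: [-0.3, -0.1, -0.9]
width: 0.996
finger_force: 0.0
```

Emit:
{"op": "step_arm", "data": {"deltas": [{"grip":1,"delta_pos":[0.009,0.009,0.001],"turn":[0,0,-0.137]},{"grip":1,"delta_pos":[0.018,0.018,0.003],"turn":[0,0,-0.275]},{"grip":1,"delta_pos":[0.026,0.028,0.004],"turn":[0,0,-0.412]},{"grip":1,"delta_pos":[0.035,0.037,0.006],"turn":[0,0,-0.55]},{"grip":1,"delta_pos":[0.044,0.046,0.007],"turn":[0,0,-0.687]}]}}

```text
time: 2.75
ee_pos: [0.3806, -0.3932, 0.1805]
tool_rot: [180.0, -0.0, 145.3]
ft_force: [-0.8, 0.3, 0.9]
width: 0.998
finger_force: 0.0
```

Emit:
{"op": "step_arm", "data": {"deltas": [{"grip":1,"delta_pos":[0.001,0.013,0.001],"turn":[0,0,-0.138]},{"grip":1,"delta_pos":[0.002,0.026,0.003],"turn":[0,0,-0.275]},{"grip":1,"delta_pos":[0.003,0.039,0.004],"turn":[0,0,-0.413]}]}}

```text
time: 3.05
ee_pos: [0.4006, -0.3595, 0.1765]
tool_rot: [180.0, 0.0, 168.9]
ft_force: [0.9, -0.5, 0.3]
width: 1.001
finger_force: 0.0
```

Emit:
{"op": "step_arm", "data": {"deltas": [{"grip":1,"delta_pos":[-0.011,0.02,0.004],"turn":[0,-0.116,0]},{"grip":1,"delta_pos":[-0.021,0.039,0.008],"turn":[0,-0.233,0]},{"grip":1,"delta_pos":[-0.032,0.059,0.013],"turn":[0,-0.349,0]},{"grip":1,"delta_pos":[-0.042,0.078,0.017],"turn":[0,-0.466,0]},{"grip":1,"delta_pos":[-0.053,0.098,0.021],"turn":[0,-0.582,0]}]}}

```text
time: 3.55
ee_pos: [0.4722, -0.2742, 0.1564]
tool_rot: [-179.9, 33.7, 168.6]
ft_force: [0.8, 1.2, -0.1]
width: 0.998
finger_force: 0.0
```

Emit:
{"op": "step_arm", "data": {"deltas": [{"grip":1,"delta_pos":[-0.007,0.02,0.009],"turn":[0,-0.116,0]},{"grip":1,"delta_pos":[-0.007,0.02,0.009],"turn":[0,-0.116,0]}]}}

```text
time: 3.75
ee_pos: [0.4835, -0.2529, 0.1459]
tool_rot: [179.6, 39.6, 168.5]
ft_force: [-1.4, 0.3, -0.8]
width: 0.995
finger_force: 0.0
```

```bash
python3 - <<'E'
from plan import *
k=cam('wrist'); s=r.observe(); print(s['time'],s['ee_pos'],s['tool_rot'],s['joints'])
cv2.imwrite('pics/w1.png',k['im']); P=cloud(k); ok=k['d']>0
m=ok&(np.hypot(P[...,0]-.553,P[...,1]+.27)<.05)&(P[...,2]>.03)&(P[...,2]<.12)
Q=P[m]; print(m.sum(),Q[:,2].max())
for z0 in (.04,.06,.08):
    q=Q[(Q[:,2]>z0)&(Q[:,2]<z0+.02)][:,:2]
    from scipy.optimize import least_squares
    print(z0,len(q),least_squares(lambda c:np.hypot(*(q-c).T)-.029,[.553,-.27],loss='soft_l1',f_scale=.002).x)
m=ok&(P[...,2]<.03)&(np.hypot(P[...,0]-.5,P[...,1]+.25)<.12); h=np.histogram(P[m][:,2],bins=np.arange(-.02,.03,.002)); print(h[0],h[1].round(3))
E
```

```text
3.8 [ 0.48469181 -0.2552854   0.1492537 ] [179.87393508  39.73347011 168.57511935] [ -48.50648136  -31.70860942  133.04458986   30.62401502   49.46868105
 -141.23416798]
4487 0.10695578140701753
0.04 765 [ 0.5548717 -0.2717393]
0.06 877 [ 0.55514773 -0.27150054]
0.08 948 [ 0.55518048 -0.271135  ]
[    0     0     0     0     0     0     0     0    34 13692 15755   183
   154   158  2006  2947    57    68    60    60    66    65    57    50] [-0.02  -0.018 -0.016 -0.014 -0.012 -0.01  -0.008 -0.006 -0.004 -0.002
 -0.     0.002  0.004  0.006  0.008  0.01   0.012  0.014  0.016  0.018
  0.02   0.022  0.024  0.026  0.028]
```

View pics/w1.png

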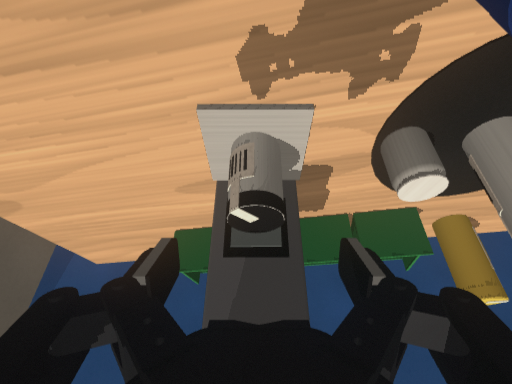

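```bash
python3 - <<'E'
from plan import *
print(now()[0], r.observe()['joints'])
st=(np.array([.4862,-.2569,.1519]),R.from_euler('xyz',[180,40,168.6],degrees=True))
p,q=pose([.5543,-.271,.07],SY,40,flip=True)
show(st,[(p,q,28,1.0)])
E
```

```text
[ 0.48469181 -0.2552854   0.1492537 ] [ -48.50648136  -31.70860942  133.04458986   30.62401502   49.46868105
 -141.23416798]
[{grip: 1.0, delta_pos: [-0.0, -0.0, 0.026], turn: [0.0, -0.0, -0.0]}, {grip: 1.0, delta_pos: [-0.0, -0.0, 0.052], turn: [0.0, -0.0, -0.0]}, {grip: 1.0, delta_pos: [-0.001, -0.0, 0.078], turn: [0.0, -0.0, -0.0]}, {grip: 1.0, delta_pos: [-0.001, -0.0, 0.104], turn: [0.0, -0.0, -0.0]}, {grip: 1.0, delta_pos: [-0.001, -0.0, 0.13], turn: [0.0, -0.0, -0.0]}]
-- at [ 0.5689 -0.2736  0.053 ] [180.   40.  168.6]
```

Emit:
{"op": "step_arm", "data": {"deltas": [{"grip":1,"delta_pos":[0,0,0.03],"turn":[0,0,0]},{"grip":1,"delta_pos":[0,0,0.06],"turn":[0,0,0]},{"grip":1,"delta_pos":[-0.001,0,0.09],"turn":[0,0,0]},{"grip":1,"delta_pos":[-0.001,0,0.115],"turn":[0,0,0]},{"grip":1,"delta_pos":[-0.001,0,0.13],"turn":[0,0,0]}]}}

```text
time: 4.3
ee_pos: [0.571, -0.2755, 0.0532]
tool_rot: [-179.9, 39.9, 168.7]
ft_force: [0.2, -1.2, 0.4]
width: 0.997
finger_force: 0.0
```

Emit:
{"op": "step_arm", "data": {"deltas": [{"grip":1,"delta_pos":[0,0,0],"turn":[0,0,0]},{"grip":1,"delta_pos":[0,0,0],"turn":[0,0,0]},{"grip":1,"delta_pos":[0,0,0],"turn":[0,0,0]}]}}

```text
time: 4.6
ee_pos: [0.5696, -0.2748, 0.0549]
tool_rot: [-179.9, 40.1, 168.7]
ft_force: [-0.1, -0.1, 0.5]
width: 0.998
finger_force: 0.0
```

Emit:
{"op": "step_arm", "data": {"deltas": [{"grip":0,"delta_pos":[0,0,0],"turn":[0,0,0]},{"grip":0,"delta_pos":[0,0,0],"turn":[0,0,0]},{"grip":0,"delta_pos":[0,0,0],"turn":[0,0,0]},{"grip":0,"delta_pos":[0,0,0],"turn":[0,0,0]},{"grip":0,"delta_pos":[0,0,0],"turn":[0,0,0]}]}}

```text
time: 5.1
ee_pos: [0.5697, -0.2743, 0.055]
tool_rot: [-179.9, 40.2, 168.7]
ft_force: [-1.8, 1.2, 6.3]
width: 0.633
finger_force: 61.6
```

Emit:
{"op": "step_arm", "data": {"deltas": [{"grip":0,"delta_pos":[0,0,0],"turn":[0,0,0]},{"grip":0,"delta_pos":[0,0,0],"turn":[0,0,0]},{"grip":0,"delta_pos":[0,0,0],"turn":[0,0,0]}]}}

```text
time: 5.4
ee_pos: [0.5697, -0.2743, 0.0551]
tool_rot: [-179.9, 40.2, 168.7]
ft_force: [-3.0, 1.9, 5.6]
width: 0.628
finger_force: 61.7
```

```bash
python3 - <<'E'
from plan import *
st=(np.array([.5689,-.2736,.053]),R.from_euler('xyz',[180,40,168.6],degrees=True))
u=np.array([np.cos(np.radians(SY)),np.sin(np.radians(SY))])
g=np.array([.5543,-.271])
W=[]
def add(xy,z,h,mm): p,q=pose([*xy,z],h,40,flip=True); W.append((p,q,mm,0.0))
add(g,.085,SY,10); add(g-.08*u,.11,SY,25); add([.50,-.10],.27,8,40); add(F+[-.02,-.03],.25,TY,40); add(F,.12,TY,35); add(F,.066,TY,14)
show(st,W)
E
```

```text
[{grip: 0.0, delta_pos: [-0.004, -0.0, -0.006], turn: [0.0, -0.0, -0.0]}, {grip: 0.0, delta_pos: [-0.009, -0.0, -0.011], turn: [0.0, -0.0, -0.0]}]
-- at [ 0.5687 -0.2736  0.0672] [180.   40.  168.6]
[{grip: 0.0, delta_pos: [0.011, -0.0, -0.018], turn: [0.0, -0.0, -0.0]}, {grip: 0.0, delta_pos: [0.022, -0.0, -0.036], turn: [0.0, -0.0, -0.0]}, {grip: 0.0, delta_pos: [0.034, -0.0, -0.053], turn: [0.0, -0.0, -0.0]}, {grip: 0.0, delta_pos: [0.045, -0.0, -0.071], turn: [0.0, -0.0, -0.0]}]
-- at [ 0.4902 -0.2577  0.0927] [180.   40.  168.6]
[{grip: 0.0, delta_pos: [-0.016, 0.027, -0.021], turn: [-0.036, -0.0, -0.043]}, {grip: 0.0, delta_pos: [-0.032, 0.054, -0.042], turn: [-0.072, -0.0, -0.086]}, {grip: 0.0, delta_pos: [-0.049, 0.081, -0.064], turn: [-0.109, -0.0, -0.13]}, {grip: 0.0, delta_pos: [-0.065, 0.108, -0.085], turn: [-0.145, -0.0, -0.173]}, {grip: 0.0, delta_pos: [-0.081, 0.135, -0.106], turn: [-0.181, -0.0, -0.216]}]
[{grip: 0.0, delta_pos: [-0.022, 0.026, -0.016], turn: [-0.037, -0.0, -0.043]}]
-- at [ 0.5153 -0.0977  0.2523] [ 180.   40. -172.]
[{grip: 0.0, delta_pos: [-0.004, 
[... 672 characters left out ...]
4  0.2322] [-180.    40.  -148.6]
[{grip: 0.0, delta_pos: [0.015, 0.004, 0.03], turn: [-0.0, 0.0, -0.0]}, {grip: 0.0, delta_pos: [0.03, 0.008, 0.06], turn: [-0.0, 0.0, -0.0]}, {grip: 0.0, delta_pos: [0.044, 0.011, 0.09], turn: [-0.0, 0.0, -0.0]}, {grip: 0.0, delta_pos: [0.059, 0.015, 0.12], turn: [-0.0, 0.0, -0.0]}]
-- at [0.5532 0.2535 0.1024] [-180.    40.  -148.6]
[{grip: 0.0, delta_pos: [0.009, 0.0, 0.01], turn: [-0.0, 0.0, -0.0]}, {grip: 0.0, delta_pos: [0.018, 0.0, 0.02], turn: [-0.0, 0.0, -0.0]}, {grip: 0.0, delta_pos: [0.026, 0.0, 0.031], turn: [-0.0, 0.0, -0.0]}, {grip: 0.0, delta_pos: [0.035, 0.0, 0.041], turn: [-0.0, 0.0, -0.0]}]
-- at [0.5528 0.2532 0.0485] [-180.    40.  -148.6]
```

Emit:
{"op": "step_arm", "data": {"deltas": [{"grip":0,"delta_pos":[-0.004,0,-0.006],"turn":[0,0,0]},{"grip":0,"delta_pos":[-0.009,0,-0.011],"turn":[0,0,0]}]}}

```text
time: 5.6
ee_pos: [0.5677, -0.2728, 0.0665]
tool_rot: [179.9, 39.9, 168.6]
ft_force: [-0.0, -0.2, -2.1]
width: 0.632
finger_force: 63.1
```

Emit:
{"op": "step_arm", "data": {"deltas": [{"grip":0,"delta_pos":[0.011,0,-0.018],"turn":[0,0,0]},{"grip":0,"delta_pos":[0.022,0,-0.036],"turn":[0,0,0]},{"grip":0,"delta_pos":[0.034,0,-0.053],"turn":[0,0,0]},{"grip":0,"delta_pos":[0.045,0,-0.071],"turn":[0,0,0]}]}}

```text
time: 6.0
ee_pos: [0.4889, -0.257, 0.0922]
tool_rot: [180.0, 39.9, 168.6]
ft_force: [0.5, -0.5, -1.3]
width: 0.634
finger_force: 63.5
```

Emit:
{"op": "step_arm", "data": {"deltas": [{"grip":0,"delta_pos":[-0.016,0.027,-0.021],"turn":[-0.036,0,-0.043]},{"grip":0,"delta_pos":[-0.032,0.054,-0.042],"turn":[-0.072,0,-0.086]},{"grip":0,"delta_pos":[-0.049,0.081,-0.064],"turn":[-0.109,0,-0.13]},{"grip":0,"delta_pos":[-0.065,0.108,-0.085],"turn":[-0.145,0,-0.173]},{"grip":0,"delta_pos":[-0.081,0.135,-0.106],"turn":[-0.181,0,-0.216]}]}}

```text
time: 6.5
ee_pos: [0.5101, -0.1231, 0.2267]
tool_rot: [-180.0, 39.9, -175.1]
ft_force: [0.8, -0.3, -2.2]
width: 0.629
finger_force: 64.1
```

Emit:
{"op": "step_arm", "data": {"deltas": [{"grip":0,"delta_pos":[-0.022,0.026,-0.016],"turn":[-0.037,0,-0.043]}]}}

```text
time: 6.6
ee_pos: [0.5145, -0.0965, 0.253]
tool_rot: [180.0, 39.9, -171.9]
ft_force: [1.2, -0.1, -1.9]
width: 0.63
finger_force: 64.0
```

Emit:
{"op": "step_arm", "data": {"deltas": [{"grip":0,"delta_pos":[-0.004,0.035,0.006],"turn":[-0.029,0,-0.035]},{"grip":0,"delta_pos":[-0.008,0.07,0.012],"turn":[-0.058,0,-0.07]},{"grip":0,"delta_pos":[-0.011,0.105,0.019],"turn":[-0.088,0,-0.104]},{"grip":0,"delta_pos":[-0.015,0.14,0.025],"turn":[-0.117,0,-0.139]},{"grip":0,"delta_pos":[-0.019,0.175,0.031],"turn":[-0.146,0,-0.174]}]}}

```text
time: 7.1
ee_pos: [0.5242, 0.0817, 0.2403]
tool_rot: [180.0, 39.9, -158.9]
ft_force: [-0.0, 0.7, -1.9]
width: 0.632
finger_force: 63.9
```

Emit:
{"op": "step_arm", "data": {"deltas": [{"grip":0,"delta_pos":[-0.01,0.033,0.011],"turn":[-0.029,0,-0.035]},{"grip":0,"delta_pos":[-0.02,0.066,0.022],"turn":[-0.058,0,-0.07]},{"grip":0,"delta_pos":[-0.03,0.098,0.034],"turn":[-0.087,0,-0.104]},{"grip":0,"delta_pos":[-0.04,0.131,0.045],"turn":[-0.116,0,-0.139]}]}}

```text
time: 7.5
ee_pos: [0.5328, 0.2254, 0.2316]
tool_rot: [-180.0, 39.9, -148.5]
ft_force: [0.8, 0.5, -2.9]
width: 0.631
finger_force: 63.9
```

Emit:
{"op": "step_arm", "data": {"deltas": [{"grip":0,"delta_pos":[0.015,0.004,0.03],"turn":[0,0,0]},{"grip":0,"delta_pos":[0.03,0.008,0.06],"turn":[0,0,0]},{"grip":0,"delta_pos":[0.044,0.011,0.09],"turn":[0,0,0]},{"grip":0,"delta_pos":[0.059,0.015,0.12],"turn":[0,0,0]},{"grip":0,"delta_pos":[0.059,0.015,0.12],"turn":[0,0,0]}]}}

```text
time: 8.0
ee_pos: [0.5482, 0.2533, 0.0943]
tool_rot: [179.7, 39.3, -148.7]
ft_force: [-1.3, -0.1, -2.7]
width: 0.633
finger_force: 64.1
```

Emit:
{"op": "step_arm", "data": {"deltas": [{"grip":0,"delta_pos":[0,0,0],"turn":[0,0,0]},{"grip":0,"delta_pos":[0,0,0],"turn":[0,0,0]}]}}

```text
time: 8.2
ee_pos: [0.5544, 0.2535, 0.1052]
tool_rot: [-179.9, 40.2, -148.6]
ft_force: [0.7, -0.1, -1.6]
width: 0.632
finger_force: 64.4
```

```bash
python3 - <<'E'
from plan import *
k=cam('scene');cv2.imwrite('pics/s2.png',k['im']); print(now()[0],now()[1].as_euler('xyz',degrees=True)); 
T=toolT()
P=cloud(k); ok=k['d']>0
m=ok&(np.hypot(P[...,0]-.541,P[...,1]-.246)<.05)&(P[...,2]>.04)&(P[...,2]<.2); Q=P[m]
print(m.sum(),Q.min(0),Q.max(0))
cv2.imwrite('pics/s2c.png',cv2.resize(k['im'][100:290,150:350],None,fx=3,fy=3,interpolation=2))
E
```

```text
[0.55467008 0.25349828 0.10567982] [-179.88471193   40.25664769 -148.56266226]
569 [0.50051266 0.19648664 0.05887199] [0.57032959 0.27733375 0.17474079]
```

View pics/s2c.png

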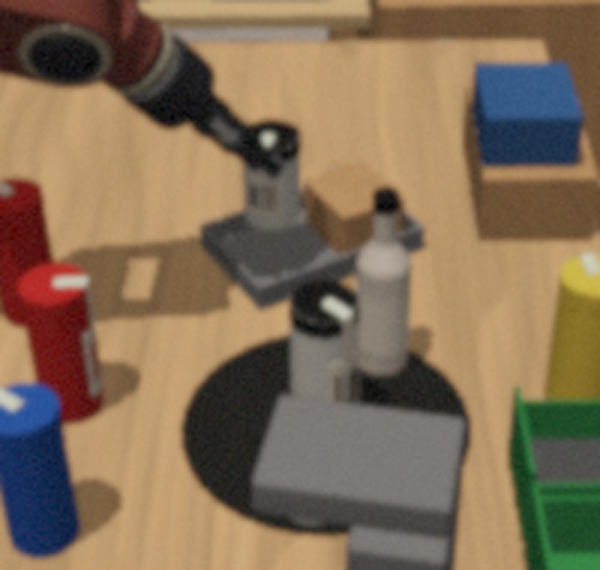

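The crop shows the short canister held upright over the tray's free half at crop (272,175), with the pack beside it and the bottle and tall canister undisturbed. Lowering it now.

Emit:
{"op": "step_arm", "data": {"deltas": [{"grip":0,"delta_pos":[0.009,0,0.011],"turn":[0,0,0]},{"grip":0,"delta_pos":[0.017,0,0.021],"turn":[0,0,0]},{"grip":0,"delta_pos":[0.024,0,0.029],"turn":[0,0,0]},{"grip":0,"delta_pos":[0.028,0,0.034],"turn":[0,0,0]},{"grip":0,"delta_pos":[0.031,0,0.037],"turn":[0,0,0]}]}}

```text
time: 8.75
ee_pos: [0.5524, 0.2533, 0.0523]
tool_rot: [179.9, 39.9, -148.7]
ft_force: [-0.5, -0.4, -2.6]
width: 0.628
finger_force: 64.2
```

Emit:
{"op": "step_arm", "data": {"deltas": [{"grip":0,"delta_pos":[0.002,0,0.002],"turn":[0,0,0]},{"grip":0,"delta_pos":[0.003,0,0.003],"turn":[0,0,0]},{"grip":0,"delta_pos":[0.003,0,0.003],"turn":[0,0,0]},{"grip":0,"delta_pos":[0.003,0,0.003],"turn":[0,0,0]}]}}

```text
time: 9.15
ee_pos: [0.5531, 0.2534, 0.0503]
tool_rot: [-180.0, 40.0, -148.6]
ft_force: [-0.3, -0.4, -2.3]
width: 0.633
finger_force: 64.5
```

Emit:
{"op": "step_arm", "data": {"deltas": [{"grip":0,"delta_pos":[0.001,0,0.0012],"turn":[0,0,0]},{"grip":0,"delta_pos":[0.001,0,0.0012],"turn":[0,0,0]}]}}

```text
time: 9.35
ee_pos: [0.5541, 0.2537, 0.0503]
tool_rot: [-180.0, 40.2, -148.6]
ft_force: [-3.3, -0.3, 3.7]
width: 0.632
finger_force: 65.0
```

Emit:
{"op": "step_arm", "data": {"deltas": [{"grip":0,"delta_pos":[0.0007,0,0.0008],"turn":[0,0,0]},{"grip":0,"delta_pos":[0.0007,0,0.0008],"turn":[0,0,0]}]}}

```text
time: 9.55
ee_pos: [0.5549, 0.2541, 0.0505]
tool_rot: [-180.0, 40.3, -148.6]
ft_force: [-5.1, -0.0, 9.3]
width: 0.63
finger_force: 65.4
```

Emit:
{"op": "step_arm", "data": {"deltas": [{"grip":0.9,"delta_pos":[-0.0007,0,-0.0008],"turn":[0,0,0]},{"grip":0.9,"delta_pos":[-0.0007,0,-0.0008],"turn":[0,0,0]},{"grip":0.9,"delta_pos":[-0.0007,0,-0.0008],"turn":[0,0,0]},{"grip":0.9,"delta_pos":[-0.0007,0,-0.0008],"turn":[0,0,0]}]}}

```text
time: 9.95
ee_pos: [0.5527, 0.2532, 0.048]
tool_rot: [180.0, 40.0, -148.6]
ft_force: [-0.3, -1.1, -0.3]
width: 0.898
finger_force: 0.0
```

Emit:
{"op": "step_arm", "data": {"deltas": [{"grip":0.9,"delta_pos":[0,0,-0.01],"turn":[0,0,0]},{"grip":0.9,"delta_pos":[0,0,-0.03],"turn":[0,0,0]},{"grip":0.9,"delta_pos":[0,0,-0.06],"turn":[0,0,0]},{"grip":1,"delta_pos":[0,0,-0.1],"turn":[0,0,0]},{"grip":1,"delta_pos":[0,0,-0.14],"turn":[0,0,0]}]}}

```text
time: 10.45
ee_pos: [0.4747, 0.206, 0.1554]
tool_rot: [180.0, 39.9, -148.6]
ft_force: [0.8, 0.3, 0.3]
width: 0.993
finger_force: 0.0
```

Emit:
{"op": "step_arm", "data": {"deltas": [{"grip":1,"delta_pos":[-0.05,0,-0.1],"turn":[0,0.13,0]},{"grip":1,"delta_pos":[-0.05,0,-0.1],"turn":[0,0.26,0]},{"grip":1,"delta_pos":[-0.05,0,-0.1],"turn":[0,0.4,0]}]}}

```text
time: 10.75
ee_pos: [0.4552, 0.1924, 0.2729]
tool_rot: [-179.7, 17.5, -148.6]
ft_force: [0.3, -0.3, 0.4]
width: 1.002
finger_force: 0.0
```

```bash
python3 - <<'E'
from plan import *
p,q=now(); print(p,q.as_euler('xyz',degrees=True))
k=cam('top'); cv2.imwrite('pics/t2.png',k['im']); P=cloud(k); ok=k['d']>0
m=ok&(np.hypot(P[...,0]-.541,P[...,1]-.246)<.05)&(P[...,2]>.09)&(P[...,2]<.11); print(m.sum(),P[m].mean(0),P[m][:,:2].min(0),P[m][:,:2].max(0))
# look pose above the tall, vertical; camera at tool +x 72, looking tilted: centre the lid
T=np.array(viewer.get_calibration('wrist')['tool_from_camera']); print(T.round(4))
E
```

```text
[0.45520297 0.19243707 0.2729298 ] [-179.68299521   17.53675372 -148.61680836]
497 [0.53949607 0.2458361  0.10009463] [0.51131245 0.21750918] [0.5691192  0.27544908]
[[ 7.000e-04  9.589e-01  2.838e-01  7.250e-02]
 [ 1.000e+00 -6.000e-04 -4.000e-04 -4.000e-04]
 [-2.000e-04  2.838e-01 -9.589e-01 -1.721e-01]
 [ 0.000e+00  0.000e+00  0.000e+00  1.000e+00]]
```

```bash
python3 - <<'E'
from plan import *
q0=R.from_euler('xyz',[180,40,-148.6],degrees=True)*R.from_rotvec([0,.4,0])
p=pose([.585,.01,.27],-44,0,flip=True,gd=0)
show((now()[0],q0),[(p[0],p[1],45,1.0)])
E
```

```text
[{grip: 1.0, delta_pos: [-0.001, -0.022, 0.001], turn: [0.02, 0.025, 0.131]}, {grip: 1.0, delta_pos: [-0.002, -0.044, 0.001], turn: [0.039, 0.051, 0.261]}, {grip: 1.0, delta_pos: [-0.003, -0.067, 0.002], turn: [0.059, 0.076, 0.392]}, {grip: 1.0, delta_pos: [-0.004, -0.089, 0.002], turn: [0.078, 0.102, 0.522]}, {grip: 1.0, delta_pos: [-0.005, -0.111, 0.003], turn: [0.098, 0.127, 0.653]}]
[{grip: 1.0, delta_pos: [-0.015, -0.017, 0.002], turn: [0.02, 0.025, 0.131]}, {grip: 1.0, delta_pos: [-0.029, -0.034, 0.004], turn: [0.039, 0.051, 0.261]}, {grip: 1.0, delta_pos: [-0.044, -0.05, 0.005], turn: [0.059, 0.076, 0.392]}, {grip: 1.0, delta_pos: [-0.058, -0.067, 0.007], turn: [0.078, 0.102, 0.522]}, {grip: 1.0, delta_pos: [-0.073, -0.084, 0.009], turn: [0.098, 0.127, 0.653]}]
-- at [0.5847 0.0104 0.2695] [-180.   -0.  136.]
```

Emit:
{"op": "step_arm", "data": {"deltas": [{"grip":1,"delta_pos":[-0.001,-0.022,0.001],"turn":[0.02,0.025,0.131]},{"grip":1,"delta_pos":[-0.002,-0.044,0.001],"turn":[0.039,0.051,0.261]},{"grip":1,"delta_pos":[-0.003,-0.067,0.002],"turn":[0.059,0.076,0.392]},{"grip":1,"delta_pos":[-0.004,-0.089,0.002],"turn":[0.078,0.102,0.522]},{"grip":1,"delta_pos":[-0.005,-0.111,0.003],"turn":[0.098,0.127,0.653]}]}}

```text
time: 11.3
ee_pos: [0.5169, 0.1004, 0.2623]
tool_rot: [177.0, 8.4, 172.9]
ft_force: [0.1, 0.6, 0.3]
width: 0.999
finger_force: 0.0
```

Emit:
{"op": "step_arm", "data": {"deltas": [{"grip":1,"delta_pos":[-0.015,-0.017,0.002],"turn":[0.02,0.025,0.131]},{"grip":1,"delta_pos":[-0.029,-0.034,0.004],"turn":[0.039,0.051,0.261]},{"grip":1,"delta_pos":[-0.044,-0.05,0.005],"turn":[0.059,0.076,0.392]},{"grip":1,"delta_pos":[-0.058,-0.067,0.007],"turn":[0.078,0.102,0.522]},{"grip":1,"delta_pos":[-0.073,-0.084,0.009],"turn":[0.098,0.127,0.653]}]}}

```text
time: 11.8
ee_pos: [0.5807, 0.0089, 0.2597]
tool_rot: [-179.9, -0.1, 135.7]
ft_force: [-0.4, -0.6, 0.6]
width: 1.0
finger_force: 0.0
```

Emit:
{"op": "step_arm", "data": {"deltas": [{"grip":1,"delta_pos":[0,0,0],"turn":[0,0,0]},{"grip":1,"delta_pos":[0,0,0],"turn":[0,0,0]},{"grip":1,"delta_pos":[0,0,0],"turn":[0,0,0]}]}}

```text
time: 12.1
ee_pos: [0.5798, 0.0101, 0.2602]
tool_rot: [180.0, -0.0, 136.1]
ft_force: [-0.7, 0.3, 0.5]
width: 0.995
finger_force: 0.0
```

```bash
cat > tall.py <<'E'
from plan import *
k=cam('wrist'); s=r.observe(); print(s['ee_pos'],s['tool_rot'],s['joints'].round(1))
P=cloud(k); ok=k['d']>0; cv2.imwrite('pics/w2.png',k['im'])
m=ok&(np.hypot(P[...,0]-.5926,P[...,1]+.0008)<.05)&(abs(P[...,2]-.143)<.006)
hull=cv2.convexHull(P[m][:,:2].astype(np.float32)*1000); c,sz,a=cv2.fitEllipse(hull); print('lid',m.sum(),c,sz,np.median(P[m][:,2]))
c2=P[m][:,:2].mean(0); g=k['im'].max(2); w=m&(g>130)
S_=P[w][:,:2]; mu=S_.mean(0); U=np.linalg.svd(S_-mu)[2][0]; c=np.array(c)/1000
if U@(mu-c)<0: U=-U
(rc,rs,ra)=cv2.minAreaRect(S_.astype(np.float32)*1000)
print('strip',w.sum(),mu,'mean',c2,'az',np.degrees(np.arctan2(*(mu-c)[::-1])),'pca',np.degrees(np.arctan2(U[1],U[0])),'rect',rs,ra)
E
python3 tall.py
```

```text
[0.57979635 0.01021195 0.26047186] [ 1.79983567e+02 -2.53339413e-02  1.36066759e+02] [ -6.4  -4.7  94.5   0.   90.2 -52.4]
lid 2102 (594.578125, -1.1188514232635498) (57.931339263916016, 59.19536209106445) 0.14325930121042607
strip 275 [ 0.60306912 -0.01129535] mean [ 5.93633362e-01 -2.55214984e-04] az -50.15927435529161 pca -30.00994402862799 rect (31.136070251464844, 56.00297927856445) 77.5262222290039
```

View pics/w2.png

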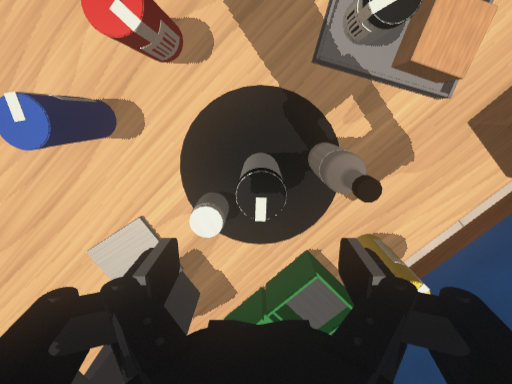

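```bash
python3 - <<'E'
from plan import *
im=cv2.imread('pics/w2.png'); c=viewer.get_calibration('wrist'); T=np.eye(4); T[:3,:3]=R.from_euler('xyz',[179.984,-.025,136.067],degrees=True).as_matrix(); T[:3,3]=[.5798,.01021,.26047]
k=dict(f=192/np.tan(np.radians(c['fov_y']/2)),cx=c['cx'],cy=c['cy'],W=T@np.array(c['tool_from_camera']))
for th in (150,180):
    n,l,st,ce=cv2.connectedComponentsWithStats((im.min(2)>th).astype(np.uint8))
    i=min(range(1,n),key=lambda i:np.hypot(*(ce[i]-[261,209]))+ (99 if st[i,4]<50 else 0))
    v,u=np.where(l==i); S_=np.array([world(k,a,b,z=.143)[:2] for a,b in zip(u,v)])
    mu=S_.mean(0); U=np.linalg.svd(S_-mu)[2][0]; cc=np.array([.5942,-.0010])
    if U@(mu-cc)<0:U=-U
    print(th,st[i],mu,'pca',np.degrees(np.arctan2(U[1],U[0])),'az',np.degrees(np.arctan2(*(mu-cc)[::-1])),cv2.minAreaRect(S_.astype(np.float32)*1000))
E
```

```text
150 [255 198  11  23 239] [ 0.60541977 -0.01211836] pca -46.246224547731785 az -44.73988304331436 ((605.1160278320312, -12.189615249633789), (11.45062255859375, 26.452449798583984), 46.085201263427734)
180 [255 198  11  23 231] [ 0.60536695 -0.0118495 ] pca -45.42332041678602 az -44.17391953984543 ((605.113037109375, -12.192732810974121), (11.441965103149414, 26.452449798583984), 46.085205078125)
```

```bash
python3 - <<'E'
from plan import *
st=(now()[0],R.from_euler('xyz',[180,0,136.0],degrees=True))
p,q=pose([.5938,-.001,.108],-45,40,flip=True,back=.13)
p2,q2=pose([.5938,-.001,.108],-45,40,flip=True)
show(st,[(p,q,40,1.0),(p2,q2,28,1.0)])
E
```

```text
[{grip: 1.0, delta_pos: [0.008, 0.0, 0.012], turn: [0.001, -0.116, 0.003]}, {grip: 1.0, delta_pos: [0.017, 0.001, 0.024], turn: [0.002, -0.233, 0.006]}, {grip: 1.0, delta_pos: [0.025, 0.001, 0.035], turn: [0.003, -0.349, 0.008]}, {grip: 1.0, delta_pos: [0.034, 0.002, 0.047], turn: [0.004, -0.466, 0.011]}, {grip: 1.0, delta_pos: [0.042, 0.002, 0.059], turn: [0.005, -0.582, 0.014]}]
[{grip: 1.0, delta_pos: [0.014, 0.001, 0.005], turn: [0.001, -0.116, 0.003]}]
-- at [0.5453 0.0478 0.1896] [180.  40. 135.]
[{grip: 1.0, delta_pos: [-0.0, -0.0, 0.026], turn: [0.0, -0.0, -0.0]}, {grip: 1.0, delta_pos: [-0.0, -0.0, 0.052], turn: [0.0, -0.0, -0.0]}, {grip: 1.0, delta_pos: [-0.0, -0.0, 0.078], turn: [0.0, -0.0, -0.0]}, {grip: 1.0, delta_pos: [-0.0, -0.0, 0.104], turn: [0.0, -0.0, -0.0]}, {grip: 1.0, delta_pos: [-0.0, -0.0, 0.13], turn: [0.0, -0.0, -0.0]}]
-- at [ 0.6044 -0.0112  0.09  ] [180.  40. 135.]
```

Emit:
{"op": "step_arm", "data": {"deltas": [{"grip":1,"delta_pos":[0.008,0,0.012],"turn":[0.001,-0.116,0.003]},{"grip":1,"delta_pos":[0.017,0.001,0.024],"turn":[0.002,-0.233,0.006]},{"grip":1,"delta_pos":[0.025,0.001,0.035],"turn":[0.003,-0.349,0.008]},{"grip":1,"delta_pos":[0.034,0.002,0.047],"turn":[0.004,-0.466,0.011]},{"grip":1,"delta_pos":[0.042,0.002,0.059],"turn":[0.005,-0.582,0.014]}]}}

```text
time: 12.65
ee_pos: [0.5511, 0.0413, 0.2026]
tool_rot: [179.8, 33.7, 135.2]
ft_force: [-0.2, -0.7, -0.6]
width: 1.002
finger_force: 0.0
```

Emit:
{"op": "step_arm", "data": {"deltas": [{"grip":1,"delta_pos":[0.014,0.001,0.005],"turn":[0.001,-0.116,0.003]},{"grip":1,"delta_pos":[0.014,0.001,0.005],"turn":[0.001,-0.116,0.003]},{"grip":1,"delta_pos":[0.014,0.001,0.005],"turn":[0.001,-0.116,0.003]},{"grip":1,"delta_pos":[0.014,0.001,0.005],"turn":[0.001,-0.116,0.003]},{"grip":1,"delta_pos":[0.014,0.001,0.005],"turn":[0.001,-0.116,0.003]}]}}

```text
time: 13.15
ee_pos: [0.5474, 0.0466, 0.1923]
tool_rot: [179.7, 40.0, 134.7]
ft_force: [0.1, 0.5, 0.2]
width: 0.999
finger_force: 0.0
```

```bash
python3 - <<'E'
from plan import *
s=r.observe(); print(s['joints'].round(1),s['ee_pos'].round(4),s['tool_rot'].round(2))
st=(s['ee_pos'],R.from_euler('xyz',[180,40,135],degrees=True))
p2,q2=pose([.5938,-.001,.108],-45,40,flip=True)
show(st,[(p2,q2,28,1.0)])
E
```

```text
[ 15.2 -18.9 120.1 -39.   62.4 -16.1] [0.5474 0.0466 0.1923] [179.75  40.05 134.72]
[{grip: 1.0, delta_pos: [0.001, -0.0, 0.026], turn: [0.0, -0.0, -0.0]}, {grip: 1.0, delta_pos: [0.001, -0.0, 0.052], turn: [0.0, -0.0, -0.0]}, {grip: 1.0, delta_pos: [0.002, -0.001, 0.078], turn: [0.0, -0.0, -0.0]}, {grip: 1.0, delta_pos: [0.002, -0.001, 0.104], turn: [0.0, -0.0, -0.0]}, {grip: 1.0, delta_pos: [0.003, -0.001, 0.13], turn: [0.0, -0.0, -0.0]}]
-- at [ 0.6042 -0.0116  0.0908] [180.  40. 135.]
```

j4 is at −39, inside its range. Advancing to the tall canister.

Emit:
{"op": "step_arm", "data": {"deltas": [{"grip":1,"delta_pos":[0.001,0,0.03],"turn":[0,0,0]},{"grip":1,"delta_pos":[0.002,0,0.06],"turn":[0,0,0]},{"grip":1,"delta_pos":[0.002,-0.001,0.09],"turn":[0,0,0]},{"grip":1,"delta_pos":[0.003,-0.001,0.115],"turn":[0,0,0]},{"grip":1,"delta_pos":[0.003,-0.001,0.13],"turn":[0,0,0]}]}}

```text
time: 13.65
ee_pos: [0.6034, -0.0131, 0.0874]
tool_rot: [-180.0, 39.9, 134.8]
ft_force: [0.2, -0.0, 0.5]
width: 0.999
finger_force: 0.0
```

Emit:
{"op": "step_arm", "data": {"deltas": [{"grip":1,"delta_pos":[0,0,0],"turn":[0,0,0]},{"grip":1,"delta_pos":[0,0,0],"turn":[0,0,0]},{"grip":1,"delta_pos":[0,0,0],"turn":[0,0,0]}]}}

```text
time: 13.95
ee_pos: [0.6035, -0.0109, 0.0899]
tool_rot: [179.8, 40.1, 134.8]
ft_force: [1.0, 0.2, -0.3]
width: 1.002
finger_force: 0.0
```

Emit:
{"op": "step_arm", "data": {"deltas": [{"grip":0,"delta_pos":[0,0,0],"turn":[0,0,0]},{"grip":0,"delta_pos":[0,0,0],"turn":[0,0,0]},{"grip":0,"delta_pos":[0,0,0],"turn":[0,0,0]},{"grip":0,"delta_pos":[0,0,0],"turn":[0,0,0]},{"grip":0,"delta_pos":[0,0,0],"turn":[0,0,0]}]}}

```text
time: 14.45
ee_pos: [0.6037, -0.0107, 0.0901]
tool_rot: [179.9, 40.1, 134.9]
ft_force: [-2.2, 1.3, 5.3]
width: 0.63
finger_force: 61.5
```

Emit:
{"op": "step_arm", "data": {"deltas": [{"grip":0,"delta_pos":[0,0,0],"turn":[0,0,0]},{"grip":0,"delta_pos":[0,0,0],"turn":[0,0,0]}]}}

```text
time: 14.65
ee_pos: [0.6037, -0.0107, 0.0901]
tool_rot: [179.9, 40.1, 134.9]
ft_force: [-1.9, 1.2, 6.2]
width: 0.629
finger_force: 61.5
```

```bash
python3 - <<'E'
from plan import *
st=(np.array([.6040,-.0112,.0905]),R.from_euler('xyz',[180,40,135],degrees=True))
u=np.array([np.cos(np.radians(SY)),np.sin(np.radians(SY))])
W=[]
def add(xy,z,h,mm): p,q=pose([*xy,z],h,40,flip=True); W.append((p,q,mm,0.0))
add([.5938,-.001],.135,-45,9); add([.5938,-.001],.23,-45,25); add([.50,-.08],.23,-32,30);add(S-.085*u,.20,SY,30); add(S-.085*u,.13,SY,25); add(S,.13,SY,18)
show(st,W)
E
```

```text
[{grip: 0.0, delta_pos: [-0.006, 0.0, -0.007], turn: [0.0, -0.0, -0.0]}, {grip: 0.0, delta_pos: [-0.012, 0.0, -0.013], turn: [0.0, -0.0, -0.0]}, {grip: 0.0, delta_pos: [-0.018, 0.0, -0.02], turn: [0.0, -0.0, -0.0]}]
-- at [ 0.6047 -0.0119  0.1174] [180.  40. 135.]
[{grip: 0.0, delta_pos: [-0.015, 0.0, -0.018], turn: [0.0, -0.0, -0.0]}, {grip: 0.0, delta_pos: [-0.03, 0.0, -0.036], turn: [0.0, -0.0, -0.0]}, {grip: 0.0, delta_pos: [-0.046, 0.0, -0.055], turn: [0.0, -0.0, -0.0]}, {grip: 0.0, delta_pos: [-0.061, 0.0, -0.073], turn: [0.0, -0.0, -0.0]}]
-- at [ 0.6045 -0.0117  0.2125] [180.  40. 135.]
[{grip: 0.0, delta_pos: [0.002, -0.03, -0.002], turn: [-0.036, -0.0, -0.044]}, {grip: 0.0, delta_pos: [0.004, -0.06, -0.004], turn: [-0.073, -0.0, -0.087]}, {grip: 0.0, delta_pos: [0.007, -0.089, -0.005], turn: [-0.109, -0.0, -0.13]}, {grip: 0.0, delta_pos: [0.009, -0.119, -0.007], turn: [-0.146, -0.0, -0.174]}]
-- at [ 0.5123 -0.0878  0.2121] [-180.   40.  148.]
[{grip: 0.0, delta_pos: [-0.005, -0.026, 0.011], turn: [-0.038, -0.0, -0.046]}, {grip: 0.0, delta_pos: [-0.011, -0.052, 0.022], turn
[... 372 characters left out ...]
9] [180.   40.  168.6]
[{grip: 0.0, delta_pos: [0.015, -0.0, 0.018], turn: [0.0, -0.0, -0.0]}, {grip: 0.0, delta_pos: [0.03, -0.0, 0.036], turn: [0.0, -0.0, -0.0]}, {grip: 0.0, delta_pos: [0.045, -0.0, 0.054], turn: [0.0, -0.0, -0.0]}]
-- at [ 0.4859 -0.2563  0.1126] [180.   40.  168.6]
[{grip: 0.0, delta_pos: [-0.013, -0.0, 0.011], turn: [0.0, -0.0, -0.0]}, {grip: 0.0, delta_pos: [-0.026, -0.0, 0.022], turn: [0.0, -0.0, -0.0]}, {grip: 0.0, delta_pos: [-0.039, -0.0, 0.033], turn: [0.0, -0.0, -0.0]}, {grip: 0.0, delta_pos: [-0.052, -0.0, 0.044], turn: [0.0, -0.0, -0.0]}, {grip: 0.0, delta_pos: [-0.065, -0.0, 0.055], turn: [0.0, -0.0, -0.0]}]
-- at [ 0.5693 -0.2732  0.1122] [180.   40.  168.6]
```

Emit:
{"op": "step_arm", "data": {"deltas": [{"grip":0,"delta_pos":[-0.006,0,-0.007],"turn":[0,0,0]},{"grip":0,"delta_pos":[-0.012,0,-0.013],"turn":[0,0,0]},{"grip":0,"delta_pos":[-0.018,0,-0.02],"turn":[0,0,0]}]}}

```text
time: 14.95
ee_pos: [0.6021, -0.0117, 0.1141]
tool_rot: [-179.9, 39.9, 135.0]
ft_force: [-0.5, 1.1, -4.2]
width: 0.625
finger_force: 63.5
```

Emit:
{"op": "step_arm", "data": {"deltas": [{"grip":0,"delta_pos":[-0.015,0,-0.018],"turn":[0,0,0]},{"grip":0,"delta_pos":[-0.03,0,-0.036],"turn":[0,0,0]},{"grip":0,"delta_pos":[-0.046,0,-0.055],"turn":[0,0,0]},{"grip":0,"delta_pos":[-0.061,0,-0.073],"turn":[0,0,0]}]}}

```text
time: 15.35
ee_pos: [0.6025, -0.0115, 0.211]
tool_rot: [-180.0, 39.9, 135.0]
ft_force: [-0.1, -0.4, -4.0]
width: 0.627
finger_force: 63.8
```

Emit:
{"op": "step_arm", "data": {"deltas": [{"grip":0,"delta_pos":[0.002,-0.03,-0.002],"turn":[-0.036,0,-0.044]},{"grip":0,"delta_pos":[0.004,-0.06,-0.004],"turn":[-0.073,0,-0.087]},{"grip":0,"delta_pos":[0.007,-0.089,-0.005],"turn":[-0.109,0,-0.13]},{"grip":0,"delta_pos":[0.009,-0.119,-0.007],"turn":[-0.146,0,-0.174]}]}}

```text
time: 15.75
ee_pos: [0.5092, -0.0875, 0.2086]
tool_rot: [-179.9, 39.9, 148.2]
ft_force: [-1.1, -0.4, -4.3]
width: 0.626
finger_force: 64.0
```

Emit:
{"op": "step_arm", "data": {"deltas": [{"grip":0,"delta_pos":[-0.005,-0.026,0.011],"turn":[-0.038,0,-0.046]},{"grip":0,"delta_pos":[-0.011,-0.052,0.022],"turn":[-0.077,0,-0.092]},{"grip":0,"delta_pos":[-0.016,-0.079,0.033],"turn":[-0.115,0,-0.137]},{"grip":0,"delta_pos":[-0.022,-0.105,0.044],"turn":[-0.154,0,-0.183]},{"grip":0,"delta_pos":[-0.027,-0.131,0.055],"turn":[-0.192,0,-0.229]}]}}

```text
time: 16.25
ee_pos: [0.4892, -0.2195, 0.1853]
tool_rot: [-180.0, 39.7, 164.3]
ft_force: [0.7, 0.9, -4.8]
width: 0.627
finger_force: 64.0
```

Emit:
{"op": "step_arm", "data": {"deltas": [{"grip":0,"delta_pos":[0.001,-0.028,0.005],"turn":[-0.039,0,-0.046]},{"grip":0,"delta_pos":[0.001,-0.028,0.005],"turn":[-0.039,0,-0.046]}]}}

```text
time: 16.45
ee_pos: [0.4825, -0.2507, 0.18]
tool_rot: [-180.0, 39.5, 167.2]
ft_force: [-0.4, 0.2, -4.3]
width: 0.626
finger_force: 64.8
```

Emit:
{"op": "step_arm", "data": {"deltas": [{"grip":0,"delta_pos":[0.015,0,0.018],"turn":[0,0,0]},{"grip":0,"delta_pos":[0.03,0,0.036],"turn":[0,0,0]},{"grip":0,"delta_pos":[0.04,0,0.048],"turn":[0,0,0]},{"grip":0,"delta_pos":[0.045,0,0.054],"turn":[0,0,0]},{"grip":0,"delta_pos":[0.045,0,0.054],"turn":[0,0,0]}]}}

```text
time: 16.95
ee_pos: [0.4841, -0.2451, 0.1089]
tool_rot: [179.8, 39.5, 167.4]
ft_force: [-0.2, 0.3, -5.0]
width: 0.625
finger_force: 64.6
```

```bash
python3 - <<'E'
from plan import *
s=r.observe(); print(s['joints'].round(1),s['ee_pos'].round(4),s['tool_rot'].round(2))
k=cam('top'); a=k['im'][90:240,300:450]; c=cam('scene'); b=c['im'][200:384,140:340]
P=cloud(k); ok=k['d']>0
m=ok&(np.hypot(P[...,0]-.47,P[...,1]+.254)<.05)&(abs(P[...,2]-.165)<.012); print(m.sum(),P[m].mean(0),np.percentile(P[m][:,2],[5,95]))
cv2.imwrite('pics/c3.png',cv2.hconcat([cv2.resize(a,(400,400),interpolation=2),cv2.resize(b,(400,400),interpolation=2)]))
E
```

```text
[ -46.9  -29.8  135.8   31.2   44.2 -141.3] [ 0.4841 -0.2451  0.1089] [179.79  39.52 167.41]
671 [ 0.46787716 -0.24320091  0.16233575] [0.15728379 0.16651731]
```

View pics/c3.png

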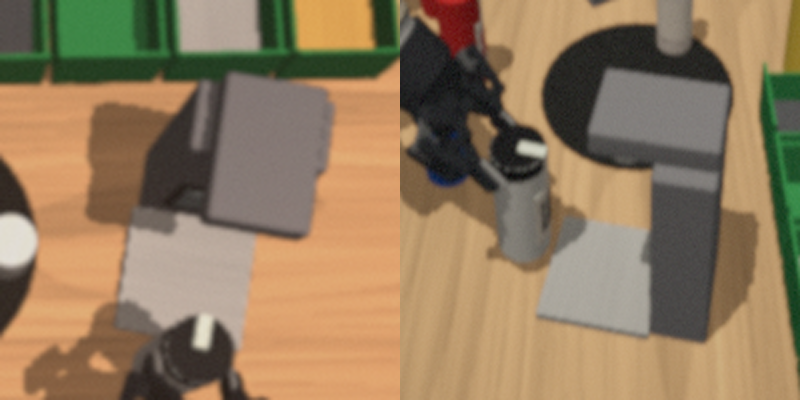

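The crops show the tall canister held upright just in front of the plate, with the paper strip pointing at the hood and window. It sits about 10 mm to the left of the commanded line, so I'll replan from the measured pose and check the plate fit.

Emit:
{"op": "step_arm", "data": {"deltas": [{"grip":0,"delta_pos":[0,0,0],"turn":[0,0,0]},{"grip":0,"delta_pos":[0,0,0],"turn":[0,0,0]}]}}

```text
time: 17.25
ee_pos: [0.4854, -0.2469, 0.1123]
tool_rot: [180.0, 39.8, 167.5]
ft_force: [-0.7, -0.8, -4.2]
width: 0.623
finger_force: 64.9
```

```bash
python3 - <<'E'
from plan import *
k=cam('top'); P=cloud(k); ok=k['d']>0
m=ok&(np.hypot(P[...,0]-.55,P[...,1]+.27)<.1)&(P[...,2]>.0075)&(P[...,2]<.014)
n,l,st_,ce=cv2.connectedComponentsWithStats(m.astype(np.uint8)); i=1+np.argmax(st_[1:,4]); m=l==i
u=np.array([np.cos(np.radians(SY)),np.sin(np.radians(SY))]); v=np.array([-u[1],u[0]])
Q=P[m][:,:2]-S; print(m.sum(),'x',(Q@u).min(),(Q@u).max(),'y',(Q@v).min(),(Q@v).max())
a,b=Q@u,Q@v
# left edge (+y) yaw fit
xs=np.arange(-.05,.02,.006); e=[(x,b[abs(a-x)<.004].max()) for x in xs if (abs(a-x)<.004).sum()>5]; print('left edge slope deg',np.degrees(np.arctan(np.polyfit(*np.array(e).T,1)[0])))
p,q=now(); print(p,q.as_euler('xyz',degrees=True))
t,tq=pose([*(S-.085*u),.13],SY,40,flip=True); t2,q2=pose([*S,.13],SY,40,flip=True)
show((p,q),[(t,tq,25,0.),(t2,q2,18,0.)])
E
```

```text
1579 x -0.059266347084325856 0.06581945964812003 y -0.06048864795972506 0.060238083029755314
left edge slope deg 0.2431811420516021
[ 0.48527328 -0.24679047  0.11202094] [179.96920672  39.7767471  167.45955598]
[{grip: 0.0, delta_pos: [-0.002, -0.01, 0.001], turn: [-0.012, -0.004, -0.015]}]
-- at [ 0.4852 -0.257   0.1125] [180.   40.  168.6]
[{grip: 0.0, delta_pos: [-0.013, 0.0, 0.011], turn: [-0.0, 0.0, -0.0]}, {grip: 0.0, delta_pos: [-0.026, 0.0, 0.022], turn: [-0.0, 0.0, -0.0]}, {grip: 0.0, delta_pos: [-0.039, 0.001, 0.033], turn: [-0.0, 0.0, -0.0]}, {grip: 0.0, delta_pos: [-0.052, 0.001, 0.044], turn: [-0.0, 0.0, -0.0]}, {grip: 0.0, delta_pos: [-0.065, 0.001, 0.055], turn: [-0.0, 0.0, -0.0]}]
-- at [ 0.5689 -0.2729  0.1122] [180.   40.  168.6]
```

The plate fit confirms the spot: edges at ±60 mm and yaw within 0.3°. Inserting now.

Emit:
{"op": "step_arm", "data": {"deltas": [{"grip":0,"delta_pos":[-0.002,-0.01,0.001],"turn":[-0.012,-0.004,-0.015]},{"grip":0,"delta_pos":[-0.002,-0.01,0.001],"turn":[-0.012,-0.004,-0.015]},{"grip":0,"delta_pos":[-0.002,-0.01,0.001],"turn":[-0.012,-0.004,-0.015]}]}}

```text
time: 17.6
ee_pos: [0.4847, -0.2568, 0.1115]
tool_rot: [179.9, 39.9, 168.5]
ft_force: [-0.2, -0.0, -4.5]
width: 0.627
finger_force: 64.7
```

Emit:
{"op": "step_arm", "data": {"deltas": [{"grip":0,"delta_pos":[-0.015,0,0.013],"turn":[0,0,0]},{"grip":0,"delta_pos":[-0.032,0,0.027],"turn":[0,0,0]},{"grip":0,"delta_pos":[-0.048,0.001,0.041],"turn":[0,0,0]},{"grip":0,"delta_pos":[-0.059,0.001,0.05],"turn":[0,0,0]},{"grip":0,"delta_pos":[-0.065,0.001,0.055],"turn":[0,0,0]}]}}

```text
time: 18.1
ee_pos: [0.5694, -0.2721, 0.1108]
tool_rot: [179.9, 39.9, 168.5]
ft_force: [-1.1, -0.1, -4.3]
width: 0.623
finger_force: 64.6
```

Emit:
{"op": "step_arm", "data": {"deltas": [{"grip":0,"delta_pos":[0,0,0],"turn":[0,0,0]},{"grip":0,"delta_pos":[0,0,0],"turn":[0,0,0]},{"grip":0,"delta_pos":[0,0,0],"turn":[0,0,0]}]}}

```text
time: 18.4
ee_pos: [0.5678, -0.2722, 0.1104]
tool_rot: [179.9, 39.9, 168.5]
ft_force: [-0.0, 0.3, -4.5]
width: 0.629
finger_force: 64.8
```

```bash
python3 - <<'E'
from plan import *
p,q=now(); print(p,q.as_euler('xyz',degrees=True))
t,tq=pose([*S,.117],SY,40,flip=True); print(t)
show((p,q),[(t,tq,4,0.)])
k=cam('top');P=cloud(k);m=(k['d']>0)&(np.hypot(P[...,0]-S[0],P[...,1]-S[1])<.04)&(abs(P[...,2]-.163)<.012); print(m.sum(),P[m].mean(0),P[m][:,:2].min(0),P[m][:,:2].max(0))
E
```

```text
[ 0.56777315 -0.27223188  0.11041154] [179.89554087  39.89090097 168.49179586]
[ 0.56899244 -0.27342219  0.09938098]
[{grip: 0.0, delta_pos: [0.002, -0.0, 0.003], turn: [0.0, -0.001, -0.0]}, {grip: 0.0, delta_pos: [0.004, -0.001, 0.006], turn: [0.001, -0.001, -0.001]}, {grip: 0.0, delta_pos: [0.006, -0.001, 0.009], turn: [0.001, -0.002, -0.001]}]
-- at [ 0.5687 -0.2734  0.0997] [-180.    40.   168.6]
556 [ 0.54852767 -0.26812223  0.16289853] [ 0.52070933 -0.30257475] [ 0.57528211 -0.23212965]
```

```bash
python3 - <<'E'
from plan import *
k=cam('top');P=cloud(k);ok=(k['d']>0)&(np.hypot(P[...,0]-S[0],P[...,1]-S[1])<.06)
u=np.array([np.cos(np.radians(SY)),np.sin(np.radians(SY))]); v=np.array([-u[1],u[0]])
m=ok&(abs(P[...,2]-.163)<.005); Q=P[m][:,:2]-S; a,b=Q@u,Q@v
for y in np.arange(-.036,.037,.006):
    s=abs(b-y)<.003
    if s.sum()>2: print(round(y,3),s.sum(),a[s].min().round(4),a[s].max().round(4),'z',P[m][s][:,2].mean().round(4))
w=m&(k['im'].min(2)>110); W=P[w][:,:2]-S; print('strip',w.sum(),(W@u).mean(),(W@v).mean(), (W@u).min(),(W@u).max())
A=np.c_[P[m][:,:2]-S,np.ones(m.sum())]; print('tilt',np.linalg.lstsq(A,P[m][:,2],rcond=None)[0])
cv2.imwrite('pics/c4.png',cv2.resize(k['im'][130:240,330:440],(550,550),interpolation=2))
E
```

```text
-0.03 17 -0.0285 0.0104 z 0.1617
-0.024 47 -0.0378 0.0166 z 0.1627
-0.018 44 -0.0224 0.0165 z 0.1633
-0.012 51 -0.0261 0.016 z 0.1639
-0.006 54 -0.0282 0.017 z 0.1638
-0.0 58 -0.0294 0.0163 z 0.1638
0.006 57 -0.0284 0.0176 z 0.1636
0.012 53 -0.0272 0.0164 z 0.164
0.018 53 -0.0243 0.0171 z 0.1638
0.024 41 -0.0179 0.0164 z 0.1633
0.03 19 -0.0219 0.0085 z 0.1633
0.036 4 -0.0237 -0.0175 z 0.1623
strip 36 0.007226507512502308 0.00028940367521126595 0.0002604296691742845 0.01531525348447243
tilt [0.00570901 0.01312886 0.16350661]
```

View pics/c4.png

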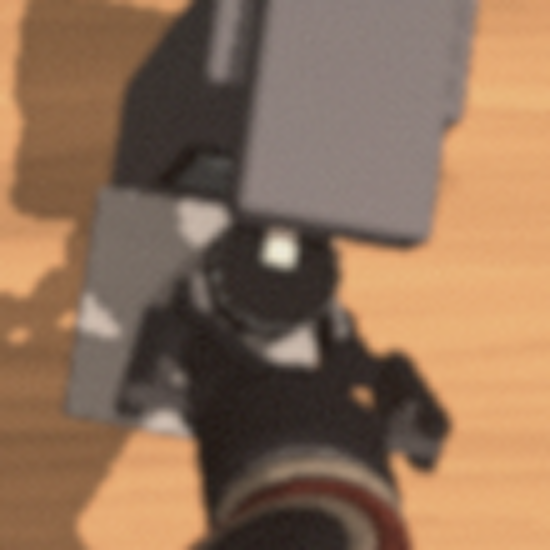

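The crop shows the lid centred under the hood edge at (272,272), with the strip (280,248) pointing straight at the window. Lowering about 13 mm.

Emit:
{"op": "step_arm", "data": {"deltas": [{"grip":0,"delta_pos":[0.002,0,0.003],"turn":[0,0,0]},{"grip":0,"delta_pos":[0.004,0,0.006],"turn":[0,0,0]},{"grip":0,"delta_pos":[0.006,0,0.008],"turn":[0,0,0]},{"grip":0,"delta_pos":[0.007,0,0.009],"turn":[0,0,0]},{"grip":0,"delta_pos":[0.007,0,0.009],"turn":[0,0,0]}]}}

```text
time: 19.0
ee_pos: [0.5685, -0.2724, 0.0987]
tool_rot: [179.9, 39.9, 168.5]
ft_force: [-0.2, -0.2, -4.3]
width: 0.621
finger_force: 64.8
```

Emit:
{"op": "step_arm", "data": {"deltas": [{"grip":0,"delta_pos":[0.0007,0,0.0008],"turn":[0,0,0]},{"grip":0,"delta_pos":[0.0007,0,0.0008],"turn":[0,0,0]}]}}

```text
time: 19.2
ee_pos: [0.5688, -0.2726, 0.0983]
tool_rot: [179.9, 39.9, 168.5]
ft_force: [-0.7, -0.1, -4.4]
width: 0.626
finger_force: 64.8
```

Emit:
{"op": "step_arm", "data": {"deltas": [{"grip":0,"delta_pos":[0.0007,0,0.0008],"turn":[0,0,0]},{"grip":0,"delta_pos":[0.0007,0,0.0008],"turn":[0,0,0]}]}}

```text
time: 19.4
ee_pos: [0.569, -0.2728, 0.0977]
tool_rot: [179.9, 40.0, 168.5]
ft_force: [-1.3, -0.3, -2.5]
width: 0.627
finger_force: 65.1
```

Emit:
{"op": "step_arm", "data": {"deltas": [{"grip":0,"delta_pos":[0.0005,0,0.0006],"turn":[0,0,0]},{"grip":0,"delta_pos":[0.0005,0,0.0006],"turn":[0,0,0]}]}}

```text
time: 19.6
ee_pos: [0.5695, -0.273, 0.0978]
tool_rot: [179.9, 40.0, 168.5]
ft_force: [-0.4, 0.9, 1.1]
width: 0.628
finger_force: 65.4
```

Emit:
{"op": "step_arm", "data": {"deltas": [{"grip":0.9,"delta_pos":[0,0,0],"turn":[0,0,0]},{"grip":0.9,"delta_pos":[0,0,0],"turn":[0,0,0]},{"grip":0.9,"delta_pos":[0,0,0],"turn":[0,0,0]},{"grip":0.9,"delta_pos":[0,0,0],"turn":[0,0,0]},{"grip":0.9,"delta_pos":[0,0,0],"turn":[0,0,0]}]}}

```text
time: 20.1
ee_pos: [0.5689, -0.2727, 0.0967]
tool_rot: [179.9, 39.9, 168.5]
ft_force: [-0.6, 0.8, -0.0]
width: 0.9
finger_force: 0.0
```

Emit:
{"op": "step_arm", "data": {"deltas": [{"grip":1,"delta_pos":[0,0,-0.01],"turn":[0,0,0]},{"grip":1,"delta_pos":[0,0,-0.03],"turn":[0,0,0]},{"grip":1,"delta_pos":[0,0,-0.055],"turn":[0,0,0]},{"grip":1,"delta_pos":[0,0,-0.08],"turn":[0,0,0]},{"grip":1,"delta_pos":[0,0,-0.1],"turn":[0,0,0]}]}}

```text
time: 20.6
ee_pos: [0.5051, -0.2599, 0.1749]
tool_rot: [180.0, 40.0, 168.6]
ft_force: [0.5, -1.4, 0.2]
width: 0.995
finger_force: 0.0
```

Emit:
{"op": "step_arm", "data": {"deltas": [{"grip":1,"delta_pos":[0,0,-0.02],"turn":[0,0,0]},{"grip":1,"delta_pos":[0,0,-0.03],"turn":[0,0,0]},{"grip":1,"delta_pos":[0,0,-0.03],"turn":[0,0,0]}]}}

```text
time: 20.9
ee_pos: [0.487, -0.2569, 0.1984]
tool_rot: [-179.9, 40.1, 168.6]
ft_force: [-0.5, -0.1, 0.2]
width: 0.998
finger_force: 0.0
```

```bash
python3 - <<'E'
from plan import *
k=cam('wrist'); t=cam('top'); s=cam('scene')
P=cloud(t);u=np.array([np.cos(np.radians(SY)),np.sin(np.radians(SY))]); v=np.array([-u[1],u[0]])
m=(t['d']>0)&(np.hypot(P[...,0]-S[0],P[...,1]-S[1])<.045)&(abs(P[...,2]-.15)<.006); Q=P[m][:,:2]-S
w=m&(t['im'].min(2)>110); W=P[w][:,:2]-S
print('tall',m.sum(),P[m][:,2].mean(),'x',(Q@u).min(),'y',(Q@v).min(),(Q@v).max(),'strip',(W@u).mean(),(W@v).mean())
for n,c,z in [('short',F,.1),('tin',(.582,-.0986),.0725),('oil',(.6468,.0845),.193),('pack',(.6247,.2945),.06)]:
    m=(t['d']>0)&(np.hypot(P[...,0]-c[0],P[...,1]-c[1])<.06)&(abs(P[...,2]-z)<.006); print(n,m.sum(),P[m].mean(0).round(4))
cv2.imwrite('pics/f.png',cv2.hconcat([cv2.resize(k['im'],(400,300)),cv2.resize(s['im'],(400,300))]))
E
```

```text
tall 508 0.150118061377278 x -0.03139002181290353 y -0.02723582470862163 0.030918007036146798 strip 0.006744974706419822 -0.0007267740755816265
short 486 [0.5397 0.2461 0.1005]
tin 307 [ 0.5817 -0.0985  0.0727]
oil 93 [0.6462 0.0846 0.1928]
pack 1024 [0.624  0.294  0.0599]
```

View pics/f.png

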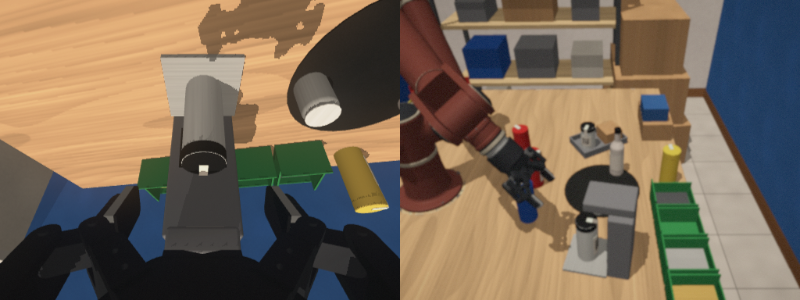

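```bash
python3 - <<'E'
from plan import *
k=cam('wrist'); P=cloud(k); u=np.array([np.cos(np.radians(SY)),np.sin(np.radians(SY))]); v=np.array([-u[1],u[0]])
m=(k['d']>0)&(np.hypot(P[...,0]-S[0],P[...,1]-S[1])<.045)
b=m&(P[...,2]>.05)&(P[...,2]<.12)
from scipy.optimize import least_squares
q=P[b][:,:2]; c=least_squares(lambda c:np.hypot(*(q-c).T)-.029,S,loss='soft_l1',f_scale=.002).x; print('axis',(c-S)@u,(c-S)@v)
lid=m&(abs(P[...,2]-.15)<.004); L_=P[lid][:,:2]-S; print('lid y',(L_@v).min(),(L_@v).max(),'x',(L_@u).min(),(L_@u).max())
w=lid&(k['im'].min(2)>150); n,l,st,ce=cv2.connectedComponentsWithStats(w.astype(np.uint8)); i=1+np.argmax(st[1:,4])
vv,uu=np.where(l==i); W=np.array([world(k,a,b_,z=.15)[:2] for a,b_ in zip(uu,vv)])-S
mu=W.mean(0); x,y=W@u,W@v; print('strip',len(W),mu@u,mu@v,'x',x.min(),x.max(),'y',y.min(),y.max(),'slope',np.degrees(np.arctan(np.polyfit(x,y,1)[0])))
dd=mu-(c-S); print('az rel',np.degrees(np.arctan2(dd@v,dd@u)))
E
```

```text
axis -0.000286007737013561 0.0012711690989394154
lid y -0.02756563909662575 0.03015193947246984 x -0.03131302253485113 0.027943057756618535
strip 86 0.009908796687465206 0.0011355139921725057 x 0.0027852269145834316 0.017886164450030686 y -0.004095028043068863 0.007107518517026037 slope -1.3900006509568321
az rel -0.7623497310663211
```

The tall canister is centred to about 1 mm, its label faces the window to about 1°, and everything else stands where it was.

```bash
python3 -c "
from plant import r
print(r.finish_job())"
```

```text
the job is handed in; nothing more can be done
None
```

The job is handed in after about 21 s: the short canister stands in the tray's free half, the tall one stands centred (within about 1–2 mm) under the hood with its label facing the window to about 1°, and the bottle, tin and pack were not moved.

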